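# Turn over an LED module and release the tray

### The arm

A 6-joint arm with a two-finger parallel gripper is mounted at the origin on the work surface. World frame = base frame: x ahead of the robot, y to its left, z up, the work surface at z = 0. Lengths are in mm, angles in degrees, forces in N, time in s.
With the tool pointing down it reaches from about 350 to 850 mm from the base axis. Payload 8.1 kg.
Tool frame: the origin (TCP) lies at the very end of the fingers, on their centre line; the grasp point (between the pads) lies 19 mm behind it; z points along the fingers, y is the direction in which the jaws open and shut (so a half turn about z gives the same grasp; the last joint's range is limited). The gripper opens to 85 mm and grips with 20 to 120 N. Pads are 22 mm wide; open, the fingers measure 114 mm over their backs; the gripper's body (76 mm by 85 mm) begins 54 mm behind the grasp point. The pads swing forward as they close: fully open they stand 13 mm farther back than shut.
Start: joints at [72.055, 7.471, 85.268, -0, 87.261, -4.893], TCP at [135.478, 584.509, 231.292] pointing down, gripper open.
Joint ranges: [-169.43, 169.43], [-51.17, 129.36], [1.28, 143.12], [-76.62, 256.62], [0, 156.53], [-152.29, 152.29]. Speed limits (degrees/s): [136.94, 136.94, 159.86, 180, 180, 180].

### API

Orientations are given as [roll, pitch, yaw] about the fixed x, y, z axes, in that order (R = Rz(yaw) Ry(pitch) Rx(roll)).
In Python, from bench import r gives the robot as it stands.
- The arm moves only by the shell command python3 -m jog 'ROWS' [OPENING] [FORCE]. ROWS is JSON, a list of rows, each a list of 6 numbers: the shift along the tool's x, y, z normalised to -1 to 1, where 1 is 0.25 m, then the turn, a rotation vector about the tool's x, y, z normalised to -1 to 1, where 1 is pi rad. In form: [[x, y, z, ax, ay, az], ...]. A call has 1 to 10 rows; each row is the pose to reach, as a shift and turn from the pose commanded when the call began, along the tool's axes at that moment, turning the shorter way round; what a row does not reach only later rows make up. A row lasts 1/10 s, in which the tool goes at most 50 mm and 8.59 degrees, less where a joint would pass 70% of its speed; a pose out of reach is approached as far as the arm can. A call with a number of a shift or a turn outside -1 to 1 is refused whole. A call with a gripper value outside its range is refused whole. OPENING is the opening, from 0 (shut) to 1 (fully open), set as the call begins (- or left out, the last holds). The fingers move at their own pace and stop on an object; FORCE is the grip in N (left out, the last holds). Time passes only in rows, so rows that repeat a pose let the fingers close. It gives the time, the measured TCP pose, the force and the opening at its end, in the units of the state.
- r.sense(): the state, without advancing time (a new reading comes with each control period).
- r.snapshot(name): name is "scene" or "side" or "wrist"; returns a dict with "pixels" (384x512x3 uint8, red, green, blue), "intrinsics" (3x3 intrinsics, pixels), "dist" ([k1, k2, p1, p2, k3] as OpenCV has them; the pictures are not rectified), "extrinsics" (4x4, takes a point from camera to world coordinates). Camera axes: x right, y down, z forward; pixel columns grow to the right and rows downward; lengths in mm; the calibration is good to about 2 mm. A picture is of the moment at which its call begins. There is no depth.
- r.hand_in(): hands the job in, once; it reports no verdict.
The state is a dict: "time": time; "joint_pos": joint angles; "qd": joint speeds; "joint_efforts": joint torques, N m; "tool_pos": TCP position; "tcp_rot": TCP orientation; "ft_force": force on the tool from outside, world axes, zero at the start; "wrist_torque": the same for the moment, N m; "finger_gap": finger opening in mm.
Only numpy, scipy, OpenCV 4.12 (cv2) and the standard library are available. Lean on these libraries where they do the work, as an engineer would, in place of code of your own. Each camera call takes 0.05 s, during which the arm holds its last target.

### The job

The rectangular LED module lies with its LEDs down: turn it over by dropping it onto the lower edge of the steel ramp on the turn-over chute, so that it tips over the edge and lands LED side up in the closed tray below. Then take the release pin from its stand and push it (the pin, not the fingers) down the small hole in the chute's top to trip the hidden latch, so that the tray springs fully out with the module lying in it, LED side up. The pin may stay in the hole; leave the round module and the long strip where they are.

Things in the scene. Friction and masses are not known exactly. Their poses are not given: they have to be found in the camera images.
- module: Rectangular LED module, an aluminium plate 44 mm (its x) by 60 mm (its y) by 6 mm thick (z), 43 g (hidden variation). Origin at its centre. At the start it lies flat on the table, bare metal side (+z) up; the LED side (white with 12 small square chips) is its -z side. It may lie at any yaw and may trade places with the round module.
- disc: Round module, a bare aluminium disc of 48 mm diameter, 6 mm thick, lying flat; origin at its centre. Not to be moved (30 mm allowed).
- strip: Strip module, a bare aluminium bar 110 mm (x) by 18 mm by 6 mm, lying flat; origin at its centre. Not to be moved (30 mm allowed).
- fixture: Turn-over chute, fixed, 290 mm (x) by 124 mm (y), 107 mm high; origin on the table right below the ramp's lower edge; its x points from the housing over the edge to the tray and is the way the tray springs out. The grey housing (x from -131 to -53 mm) has a flat top at 107 mm. Stands at varying position and yaw.
- ramp: Steel ramp board of the chute, 112 mm wide (y), 4 mm thick, falling at 0.5 rad from the housing's top (x = -53 mm, z = 107 mm in the chute frame) to its free lower edge at x = 0, z = 78 mm; origin and axes as fixture. The edge overhangs the rear of the tray; below it is open.
- lip_edge (a point): Middle of the ramp's lower edge, 78 mm above the table; axes as fixture. The module let go level, 10 to 40 mm (best 25) above the edge, its 44 mm side along the chute's x and its centre 6 to 18 mm beyond the edge (best 12), tips over the edge and lands upside down; more than 22 mm beyond, it misses the edge and does not turn.
- tray_floor (a point): Centre of the inner floor of the white tray, 18 mm above the table, moving with the tray (axes as fixture). The inside is 105 mm (x) by 80 mm (y), the walls 30 mm high; in the closed tray the inside reaches from 25 mm behind to 80 mm beyond the ramp's edge. A module lying flat in it has its centre 3 mm above this point.
- tray (a joint): How far the tray is out, m: 0 closed and latched, 0.070 fully out. A spring (about 4 N) pushes it out within a second once the latch is tripped.
- release_hole (a point): Centre of the mouth of the access hole, 14 mm diameter, in the flat top of the housing, 107 mm above the table; straight down through a 6 mm sheet.
- plunger: Hidden latch plunger with a 24 mm round head, under the hole; its head's top lies 22 mm below the mouth of the hole and it presses straight down 15 mm against a spring (4.5 to 7 N). The latch lets go after about 8 mm, that is with the pin's tip 30 mm below the mouth. Origin on the table level below the hole.
- pin: Release pin, upright: black handle 16 mm diameter and 35 mm tall, below it a steel rod 6 mm diameter and 55 mm long. Origin at the middle of the handle's underside (the shoulder), z up along the handle. It starts in the stand with the shoulder resting on the stand's top, 60 mm above the table. 60 g.
- stand: Fixed grey block 50 x 50 mm, 60 mm high, with a 10 mm hole for the pin, 58 mm deep; origin at the centre of its underside.

How it is judged:
By the outcome, as a careful person would: the job done as asked, in the order asked, and still so for the second after the job is handed in, with the robot touching nothing.
It also fails if it takes over 62 s, if anything falls off the work surface, if the arm or the gripper's body presses on something with over 40 N, if the wrist force passes 120 N, or if a joint passes its speed limit or range.

## Working session

There is one attempt and no reset: what is moved stays moved. The work goes in short steps, Python scripts to look and compute and a shell command to move; the robot and the scene stay as the last step left them, time stands still between calls to the robot, and variables do not carry over. Pictures are saved under pics/ and viewed, and the job is handed in when it is done.

```bash
ls; mkdir -p pics; cat > h.py <<'E'
import numpy as np, cv2
from bench import r
from scipy.spatial.transform import Rotation as Ro
def snap(n,f):
    s=r.snapshot(n); cv2.imwrite('pics/'+f,s['pixels'][:,:,::-1]); 
    np.savez('pics/'+f+'.npz',K=s['intrinsics'],d=s['dist'],T=s['extrinsics']); return s
def load(f):
    z=np.load('pics/'+f+'.npz'); return z['K'],z['d'],z['T']
def pix2w(f,uv,z):
    K,d,T=[np.array(a,float) for a in load(f)]
    p=cv2.undistortPoints(np.array(uv,float).reshape(-1,1,2),K,d).reshape(-1,2)
    R=T[:3,:3];t=T[:3,3]
    o=[]
    for q in p:
        v=R@np.array([q[0],q[1],1]); s=(z-t[2])/v[2]; o.append(t+s*v)
    return np.array(o)
def w2pix(f,P):
    K,d,T=[np.array(a,float) for a in load(f)]
    Ti=np.linalg.inv(T); rv=cv2.Rodrigues(Ti[:3,:3])[0]
    return cv2.projectPoints(np.array(P,float).reshape(-1,1,3),rv,Ti[:3,3],K,d)[0].reshape(-1,2)
def rows(target_pos,yaw_turn_R=None):
    """shift/turn normalised from current pose"""
    s=r.sense(); p=np.array(s['tool_pos']); R=Ro.from_euler('xyz',s['tcp_rot'],degrees=True)
    sh=R.inv().apply(np.array(target_pos)-p)/250
    if yaw_turn_R is None: return sh
    return sh,(R.inv()*yaw_turn_R).as_rotvec()/np.pi
E
python3 - <<'E'
from h import *
for n in('scene','side','wrist'):
    s=snap(n,n+'0.png'); print(n,np.round(s['extrinsics'],2).tolist())
print(r.sense())
E
```

```text
pics
scene [[-0.54, 0.51, -0.67, 987.06], [0.84, 0.31, -0.45, 348.18], [-0.02, -0.8, -0.59, 462.56], [0.0, 0.0, 0.0, 1.0]]
side [[-0.73, -0.38, 0.56, 134.63], [-0.68, 0.38, -0.63, 533.23], [0.02, -0.84, -0.54, 485.86], [0.0, 0.0, 0.0, 1.0]]
wrist [[0.23, 0.94, 0.25, 70.98], [0.97, -0.22, -0.06, 599.19], [-0.0, 0.26, -0.97, 373.3], [0.0, 0.0, 0.0, 1.0]]
{'time': 0.15, 'joint_pos': array([ 7.20544411e+01,  7.50532227e+00,  8.53165226e+01,  6.82947883e-04,
        8.72623229e+01, -4.89310995e+00]), 'qd': array([ 0.01564849,  0.00390767, -0.19935741, -0.00120845,  0.00324635,
       -0.07013296]), 'joint_efforts': array([ 3.98747625e-04, -5.70055068e+01, -5.01161242e+01, -2.87783532e-04,
        9.60992882e-03, -4.77456240e-05]), 'tool_pos': array([135.34485373, 584.08610953, 230.46870846]), 'tcp_rot': array([-1.79916197e+02, -7.85889928e-03,  1.66947512e+02]), 'ft_force': array([-0.14729175, -0.19014537, -0.44697666]), 'wrist_torque': array([ 0.00315747, -0.02717768, -0.02989947]), 'finger_gap': 85.32915313478593}
```

View pics/scene0.png

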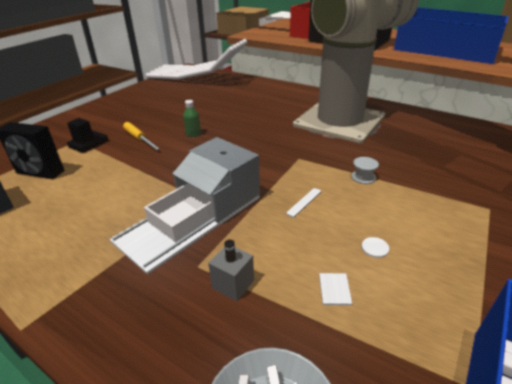

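View pics/side0.png

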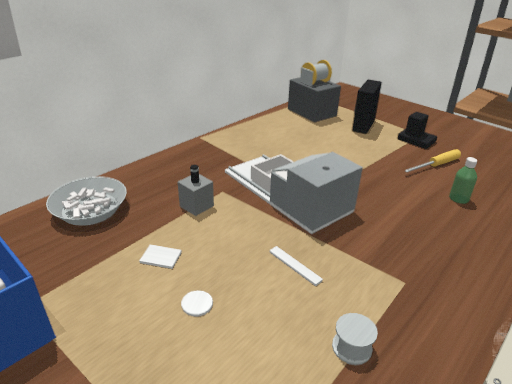

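View pics/wrist0.png

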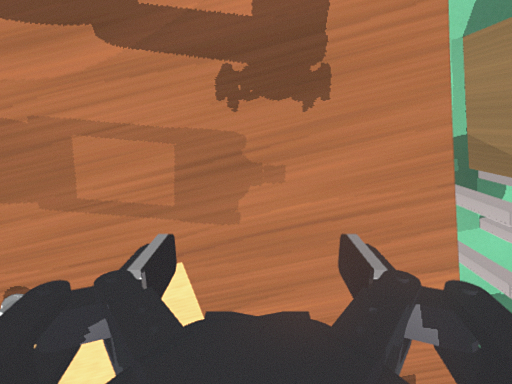

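The scene view shows the module at about (336,288), the disc at (375,247), the strip at (304,202), the pin and stand at (231,265), and the chute at (215,185) with its hole near (223,152). The side view shows the module at (160,257), the pin at (195,175) and the chute at (310,190). I'll enlarge both for corner picking.

```bash
python3 - <<'E'
import cv2
a=cv2.imread('pics/scene0.png'); b=cv2.imread('pics/side0.png')
cv2.imwrite('pics/s1.png',cv2.resize(a[130:310,100:360],None,fx=3,fy=3,interpolation=cv2.INTER_CUBIC))
cv2.imwrite('pics/d1.png',cv2.resize(b[140:280,130:380],None,fx=3.2,fy=3.2,interpolation=cv2.INTER_CUBIC))
E
```

```text
(no output)
```

View pics/s1.png

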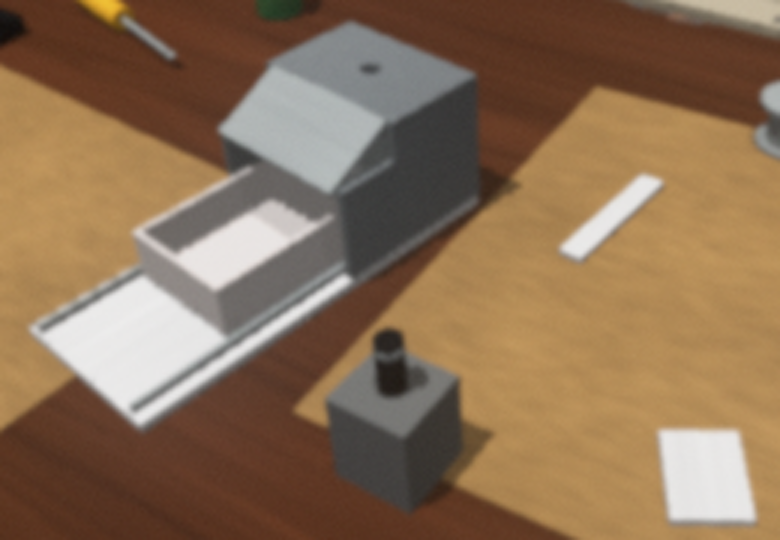

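View pics/d1.png

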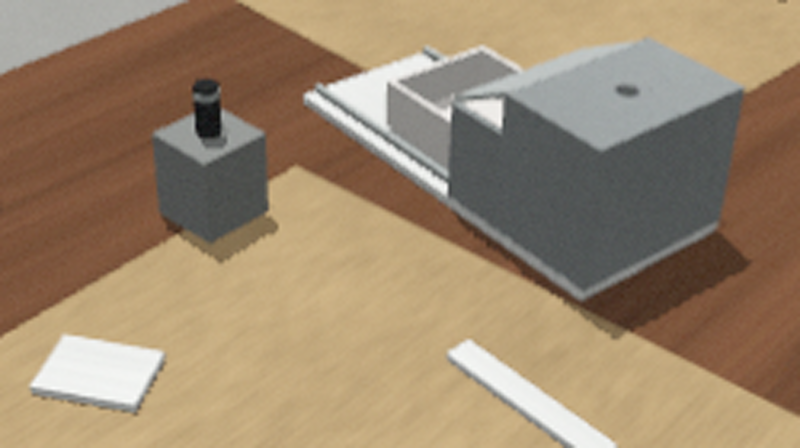

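```bash
cat > fit.py <<'E'
from h import *
from scipy.optimize import least_squares
S=lambda *p:[np.array(q)/3+[100,130] for q in p]
D=lambda *p:[np.array(q)/3.2+[130,140] for q in p]
# model/plate
scm=S((658,430),(739,430),(757,522),(668,522)); sdm=D((63,336),(165,352),(136,406),(31,387))
print('mod sc',pix2w('scene0.png',scm,6).round(1).tolist(),'\nmod sd',pix2w('side0.png',sdm,6).round(1).tolist())
print('hole',pix2w('scene0.png',S((370,69)),107).round(1),pix2w('side0.png',D((627,90)),107).round(1))
print('pin top',pix2w('scene0.png',S((389,337)),95).round(1),pix2w('side0.png',D((206,86)),95).round(1))
print('pin shoulder',pix2w('scene0.png',S((392,388)),60).round(1),pix2w('side0.png',D((208,133)),60).round(1))
print('stand sc',pix2w('scene0.png',S((327,401),(405,437),(460,379),(388,345)),60).round(1).tolist())
print('stand sd',pix2w('side0.png',D((155,134),(206,164),(266,134),(210,108)),60).round(1).tolist())
sc=S((475,75),(350,22),(385,125),(270,65),(332,192),(220,130)); sd=D((602,150),(740,90),(510,92),(645,40))
mod=[(-131,1,107),(-131,-1,107),(-53,1,107),(-53,-1,107),(0,1,78),(0,-1,78)]
def W(p,m):
    x,y,a,w,wr=p; c,s=np.cos(a),np.sin(a); o=[]
    for X,g,z in m:
        Y=g*(wr if X==0 else w); o.append((x+c*X-s*Y,y+s*X+c*Y,z))
    return np.array(o)
def res(p):
    a=(w2pix('scene0.png',W(p,mod))-sc); b=(w2pix('side0.png',W(p,mod[:4]))-sd)
    return np.r_[a.ravel(),b.ravel()]
c=np.array(pix2w('scene0.png',sc,107))
f=least_squares(res,[c[2:4,0].mean(),c[2:4,1].mean(),np.arctan2(*(c[2:4].mean(0)-c[:2].mean(0))[[1,0]]),60,56])
print(f.x,np.degrees(f.x[2]));print(f.fun.reshape(-1,2).round(1).tolist())
E
python3 fit.py
```

```text
mod sc [[598.9, 208.6, 6.0], [575.4, 247.0, 6.0], [628.8, 278.2, 6.0], [652.5, 239.4, 6.0]] 
mod sd [[646.4, 243.3, 6.0], [595.5, 211.5, 6.0], [572.5, 249.2, 6.0], [623.7, 279.7, 6.0]]
hole [[495.5 -61.2 107. ]] [[489.6 -58.6 107. ]]
pin top [[689.2  97.   95. ]] [[683.9 101.7  95. ]]
pin shoulder [[690.6  96.9  60. ]] [[686.6 100.3  60. ]]
stand sc [[715.4, 74.1, 60.0], [713.8, 121.9, 60.0], [666.8, 123.2, 60.0], [666.2, 76.3, 60.0]]
stand sd [[708.7, 124.3, 60.0], [660.1, 124.1, 60.0], [660.4, 75.6, 60.0], [709.3, 79.7, 60.0]]
[ 5.83842461e+02 -7.62532224e+01 -1.59327433e-01  5.87922024e+01
  5.61113191e+01] -9.12878949227045
[[-0.1, -0.7], [1.6, -0.1], [2.1, -1.5], [0.5, -1.0], [-0.7, 0.7], [-0.5, 0.2], [0.1, -1.6], [-0.0, -1.7], [-0.6, -1.3], [-0.1, -1.4]]
```

```bash
cat >> h.py <<'E'
def go(x,y,z,jaw):
    s=r.sense(); sh,t=rows([x,y,z],Ro.from_euler('xyz',[180,0,jaw+90],degrees=True))
    if t[2]>.5: pass
    print('t',round(s['time'],2),'pos',np.round(s['tool_pos'],1),'rot',np.round(s['tcp_rot'],2),'F',np.round(s['ft_force'],1),'gap',round(s['finger_gap'],1))
    print('row',np.round(np.r_[sh,t],3).tolist())
E
python3 -c "
from h import *
go(611.7,244.6,130,30.3)"
```

```text
t 0.15 pos [135.3 584.1 230.5] rot [-1.7992e+02 -1.0000e-02  1.6695e+02] F [-0.1 -0.2 -0.4] gap 85.3
row [-2.163, -0.892, 0.403, -0.0, 0.0, 0.259]
```

```bash
python3 -m jog '[[-1,-0.412,0.186,0,0,0],[-1,-0.412,0.186,0,0,0],[-1,-0.412,0.186,0,0,0],[-1,-0.412,0.186,0,0,0],[-1,-0.412,0.186,0,0,0],[-1,-0.412,0.186,0,0,0]]' 1 && python3 -m jog '[[-1,-0.412,0.186,0,0,0.259],[-1,-0.412,0.186,0,0,0.259],[-1,-0.412,0.186,0,0,0.259],[-1,-0.412,0.186,0,0,0.259],[-1,-0.412,0.186,0,0,0.259],[-1,-0.412,0.186,0,0,0.259],[-1,-0.412,0.186,0,0,0.259]]'; python3 -c "
from h import *
go(611.7,244.6,130,30.3)"
```

```text
time: 0.75
tool_pos: [358.2, 424.8, 183.6]
tcp_rot: [-179.9, 0.0, 166.8]
ft_force: [-0.5, 0.3, -0.4]
finger_gap: 85.5
time: 1.45
tool_pos: [577.9, 267.7, 136.6]
tcp_rot: [-179.9, 0.0, 120.0]
ft_force: [-0.0, -0.1, -0.3]
finger_gap: 85.3
t 1.45 pos [577.9 267.7 136.6] rot [-1.7989e+02  3.0000e-02  1.1998e+02] F [-0.  -0.1 -0.3] gap 85.3
row [-0.148, 0.071, 0.026, -0.001, 0.0, -0.002]
```

```bash
python3 -m jog '[[-0.148,0.071,0.026,0,0,-0.002],[-0.148,0.071,0.026,0,0,-0.002],[-0.148,0.071,0.026,0,0,-0.002]]' ; python3 -c "
from h import *
go(611.7,244.6,130,30.3)
snap('wrist','w1.png')
print(w2pix('w1.png',[[611.7,244.6,6]]))"
```

```text
time: 1.75
tool_pos: [609.5, 248.0, 131.2]
tcp_rot: [-179.9, -0.0, 120.7]
ft_force: [0.1, 0.4, 0.1]
finger_gap: 85.6
t 1.75 pos [609.5 248.  131.2] rot [-1.7993e+02 -4.0000e-02  1.2069e+02] F [0.1 0.4 0.1] gap 85.6
row [-0.016, 0.001, 0.005, -0.0, -0.0, 0.002]
[[257.64738358 190.83327061]]
```

View pics/w1.png

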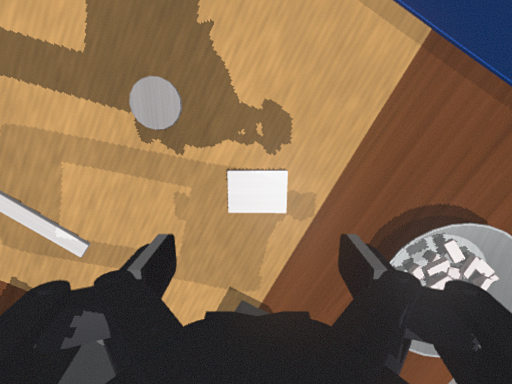

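The wrist view shows the module square to the jaws, with corners (228,170), (287,169), (288,213), (228,214). I'll convert these to world coordinates.

```bash
python3 - <<'E'
from h import *
im=cv2.imread('pics/w1.png'); g=im[150:230,215:305]
m=(g.min(2)>190).astype(np.uint8)
c=max(cv2.findContours(m,0,2)[0],key=cv2.contourArea); b=cv2.boxPoints(cv2.minAreaRect(c))+[215,150]
P=pix2w('w1.png',b,6); print(b,P.round(1),P.mean(0))
for i in range(4):
    v=P[(i+1)%4]-P[i]; print(np.linalg.norm(v),np.degrees(np.arctan2(v[1],v[0])))
x,y,_=P.mean(0)
go(x,y,25,30.3)
E
```

```text
[[228. 171.]
 [287. 171.]
 [287. 212.]
 [228. 212.]] [[575.6 247.1   6. ]
 [626.5 277.3   6. ]
 [649.8 240.6   6. ]
 [596.7 209.1   6. ]] [612.15045047 243.53253792   6.        ]
59.21735517082964 30.713049497866802
43.44337948960486 -57.654293864644494
61.67460388573084 -149.26766934966565
43.46360909655097 119.10525785247594
t 1.8 pos [609.2 248.5 131.6] rot [-1.7995e+02 -4.0000e-02  1.2073e+02] F [-0.1  0.5  0.6] gap 85.1
row [-0.024, 0.0, 0.426, -0.0, -0.0, 0.002]
```

```bash
python3 -m jog '[[-0.022,0,0.47,0,0,0],[-0.022,0,0.47,0,0,0],[-0.022,0,0.47,0,0,0],[-0.022,0,0.47,0,0,0]]' ; python3 -c "
from h import *
go(612,244,-3,30.5)
snap('wrist','w2.png');snap('side','d2.png')"
```

```text
time: 2.2
tool_pos: [609.0, 243.1, 10.7]
tcp_rot: [-179.6, -0.1, 120.8]
ft_force: [-0.7, 0.2, 0.5]
finger_gap: 85.6
t 2.2 pos [609.  243.1  10.7] rot [-1.7958e+02 -1.1000e-01  1.2075e+02] F [-0.7  0.2  0.5] gap 85.6
row [-0.003, 0.012, 0.055, -0.002, -0.001, 0.001]
```

View pics/w2.png

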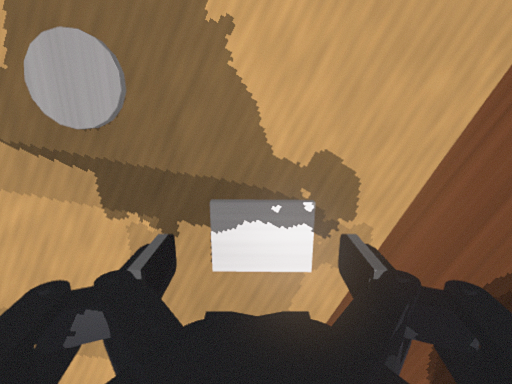

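View pics/d2.png

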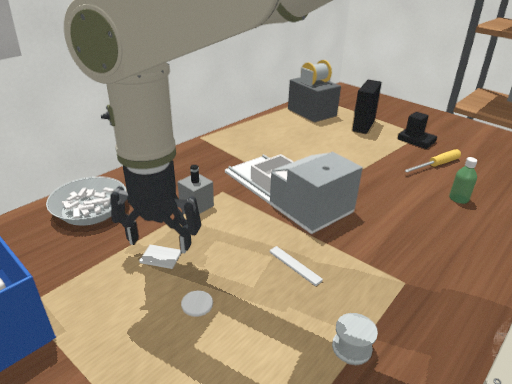

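The jaws straddle the module, which sits at (262,236) between pads near columns 170 and 345, about level in y. Next I go down and close.

```bash
python3 -m jog '[[0,0.01,0.03,0,0,0],[0,0.01,0.055,0,0,0],[0,0.01,0.055,0,0,0],[0,0.01,0.055,0,0,0]]' 1 && python3 -m jog '[[0,0,0,0,0,0],[0,0,0,0,0,0],[0,0,0,0,0,0],[0,0,0,0,0,0],[0,0,0,0,0,0],[0,0,0,0,0,0]]' 0.4 30; python3 -c "
from h import *
go(612,244,-3,30.5)
snap('wrist','w3.png')"
```

```text
time: 2.7
tool_pos: [615.1, 244.5, 0.9]
tcp_rot: [180.0, 0.0, 120.7]
ft_force: [-0.4, 0.5, 0.1]
finger_gap: 85.0
time: 3.3
tool_pos: [617.7, 245.2, 5.1]
tcp_rot: [179.7, 0.1, 120.7]
ft_force: [-5.0, -2.5, 22.8]
finger_gap: 34.7
t 3.3 pos [617.7 245.2   5.1] rot [1.7970e+02 9.0000e-02 1.2069e+02] F [-5.  -2.5 22.8] gap 34.7
row [0.008, -0.022, 0.032, 0.002, 0.0, 0.001]
```

View pics/w3.png

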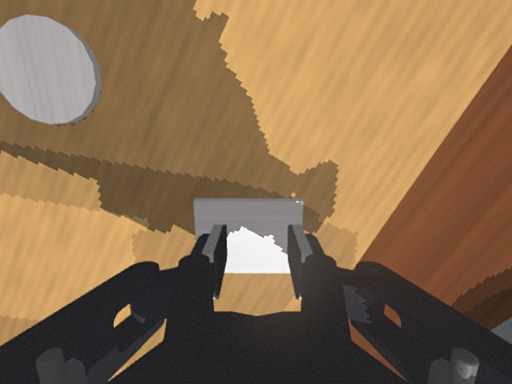

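The fingers rode over the plate: the gap is 34.7 mm and 23 N is pressing on its top. The arm had not come down far enough. I'll reopen to about 70 mm, let it settle and look again.

```bash
python3 -m jog '[[0,0,-0.06,0,0,0],[0,0,-0.06,0,0,0],[0,0,-0.06,0,0,0],[0,0,-0.06,0,0,0],[0,0,-0.06,0,0,0],[0,0,-0.06,0,0,0]]' 0.85 30; python3 -c "
from h import *
go(612,244,-3,30.5)
snap('wrist','w4.png')"
```

```text
time: 3.95
tool_pos: [614.5, 244.3, 14.7]
tcp_rot: [-179.9, -0.0, 120.7]
ft_force: [-0.3, -0.0, -0.4]
finger_gap: 72.2
t 3.95 pos [614.5 244.3  14.7] rot [-1.7993e+02 -2.0000e-02  1.2069e+02] F [-0.3 -0.  -0.4] gap 72.2
row [0.004, -0.009, 0.071, -0.0, -0.0, 0.001]
```

View pics/w4.png

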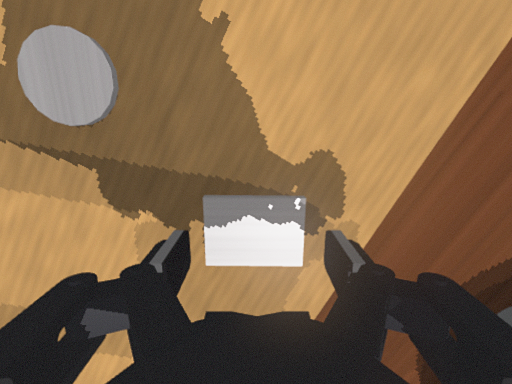

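```bash
python3 - <<'E'
from h import *
P=pix2w('w4.png',[(204,196),(306,196),(303,267),(205,266)],6); print(P.round(1).tolist(),P.mean(0))
go(P.mean(0)[0],P.mean(0)[1],-6,30.6)
E
```

```text
[[575.8, 248.4, 6.0], [626.8, 278.7, 6.0], [650.5, 239.2, 6.0], [597.6, 208.5, 6.0]] [612.67818979 243.70098016   6.        ]
t 4.0 pos [614.6 244.4  14.9] rot [-1.7994e+02 -1.0000e-02  1.2069e+02] F [ 0.1 -0.7 -0.8] gap 72.5
row [0.002, -0.008, 0.083, -0.0, -0.0, 0.0]
```

Module still at (612.5, 243.8). Lowering while feeling for the table.

```bash
python3 -m jog '[[0.002,-0.006,0.06,0,0,0],[0.002,-0.006,0.076,0,0,0],[0.002,-0.006,0.076,0,0,0],[0.002,-0.006,0.076,0,0,0],[0.002,-0.006,0.076,0,0,0],[0.002,-0.006,0.076,0,0,0]]'
```

```text
time: 4.6
tool_pos: [613.9, 244.3, -2.9]
tcp_rot: [179.9, 0.0, 120.7]
ft_force: [0.3, -0.2, 0.4]
finger_gap: 72.7
```

```bash
python3 -m jog '[[0,0,0.006,0,0,0],[0,0,0.006,0,0,0],[0,0,0.006,0,0,0]]' && python3 -m jog '[[0,0,0,0,0,0],[0,0,0,0,0,0],[0,0,0,0,0,0],[0,0,0,0,0,0],[0,0,0,0,0,0]]' 0.5 40; python3 -c "
from h import *
go(612,244,-3,30.5)
snap('wrist','w5.png')"
```

```text
time: 4.9
tool_pos: [613.4, 244.1, -5.0]
tcp_rot: [-180.0, 0.0, 120.7]
ft_force: [-0.2, -0.4, 0.2]
finger_gap: 72.6
time: 5.4
tool_pos: [613.9, 244.3, -4.5]
tcp_rot: [180.0, 0.0, 120.7]
ft_force: [0.1, 0.8, 3.6]
finger_gap: 58.5
t 5.4 pos [613.9 244.3  -4.5] rot [1.7995e+02 1.0000e-02 1.2069e+02] F [0.1 0.8 3.6] gap 58.5
row [0.003, -0.007, -0.006, 0.0, 0.0, 0.001]
```

View pics/w5.png

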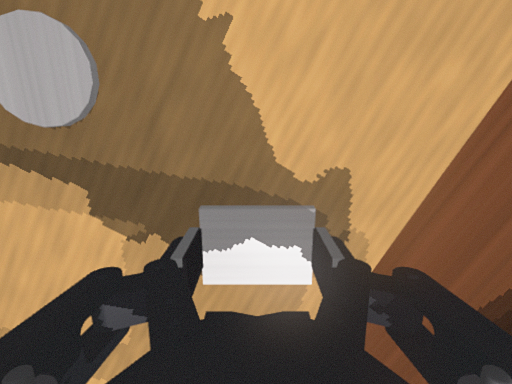

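Gripped at 58.5 mm. Lifting.

```bash
python3 -m jog '[[0,0,-0.04,0,0,0],[0,0,-0.2,0,0,0],[0,0,-0.4,0,0,0],[0,0,-0.6,0,0,0],[0,0,-0.7,0,0,0],[0,0,-0.7,0,0,0]]' ; python3 -c "
from h import *
go(595.7,-78.2,170,80.9)
snap('wrist','w6.png')"
```

```text
time: 6.05
tool_pos: [616.3, 245.1, 177.1]
tcp_rot: [179.5, 0.1, 120.7]
ft_force: [0.8, -0.9, -0.1]
finger_gap: 58.6
t 6.05 pos [616.3 245.1 177.1] rot [1.7946e+02 1.3000e-01 1.2069e+02] F [ 0.8 -0.9 -0.1] gap 58.6
row [-1.07, -0.731, 0.024, 0.002, 0.002, -0.279]
```

View pics/w6.png

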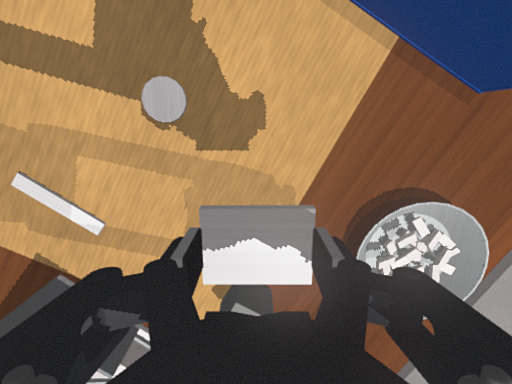

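The module is held level: corners (200,206), (316,206), (312,285), (203,285), unchanged from the grip picture. Moving over the chute.

```bash
python3 -m jog '[[-0.535,-0.366,0.012,0,0,0],[-0.535,-0.366,0.012,0,0,0],[-0.535,-0.366,0.012,0,0,0],[-0.535,-0.366,0.012,0,0,0]]' && python3 -m jog '[[-0.535,-0.366,0.012,0,0,-0.279],[-0.535,-0.366,0.012,0,0,-0.279],[-0.535,-0.366,0.012,0,0,-0.279],[-0.535,-0.366,0.012,0,0,-0.279],[-0.535,-0.366,0.012,0,0,-0.279],[-0.535,-0.366,0.012,0,0,-0.279],[-0.535,-0.366,0.012,0,0,-0.279],[-0.535,-0.366,0.012,0,0,-0.279],[-0.535,-0.366,0.012,0,0,-0.279]]' ; python3 -c "
from h import *
go(595.7,-78.2,170,80.9)
for n in ('wrist','scene','side'): snap(n,n+'7.png')
P=pix2w('w5.png',[(200,206),(316,206),(312,285),(203,285)],7); print(P.round(1).tolist(),P.mean(0))
a=cv2.imread('pics/scene7.png'); b=cv2.imread('pics/side7.png')
cv2.imwrite('pics/s7c.png',cv2.resize(a[80:280,100:300],None,fx=3,fy=3,interpolation=2))
cv2.imwrite('pics/d7c.png',cv2.resize(b[100:260,200:400],None,fx=3.5,fy=3.5,interpolation=2))
"
```

```text
time: 6.5
tool_pos: [601.1, 77.7, 164.4]
tcp_rot: [-179.7, -0.0, 120.5]
ft_force: [0.3, -0.4, -0.4]
finger_gap: 58.4
time: 7.4
tool_pos: [592.2, -78.7, 163.3]
tcp_rot: [180.0, -0.1, 170.7]
ft_force: [-0.3, -0.1, -0.0]
finger_gap: 58.6
t 7.4 pos [592.2 -78.7 163.3] rot [ 1.7999e+02 -7.0000e-02  1.7074e+02] F [-0.3 -0.1 -0. ] gap 58.6
row [-0.013, 0.004, -0.027, 0.0, -0.0, -0.001]
[[576.5, 249.7, 7.0], [627.3, 279.8, 7.0], [650.9, 240.6, 7.0], [599.2, 209.9, 7.0]] [613.51303254 245.0038833    7.        ]
```

View pics/wrist7.png

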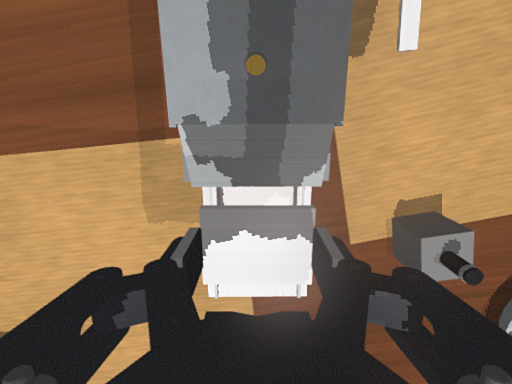

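View pics/s7c.png

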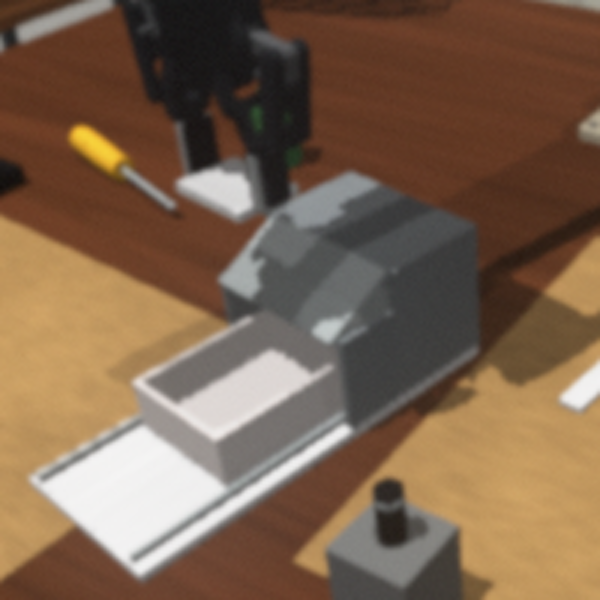

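View pics/d7c.png

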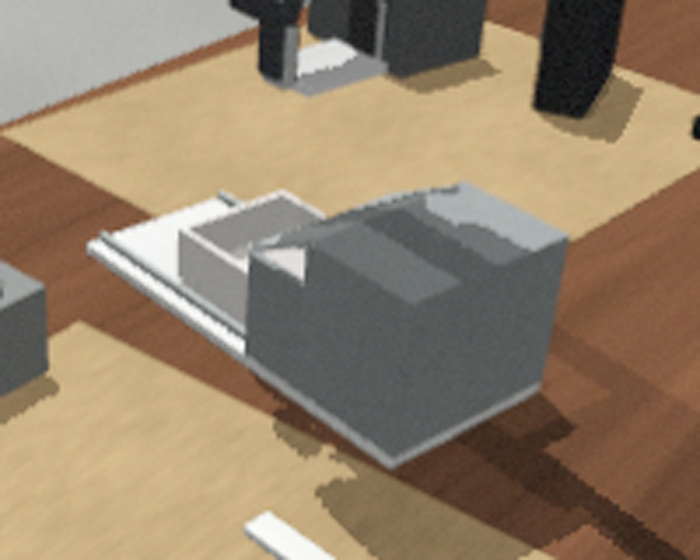

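In the wrist view the ramp's lower edge runs from (192,186) to (327,186), the hole is at (256,65) and the pin handle's top is at (472,277). The module (203–315, 206–285) is parallel to the edge.

```bash
python3 - <<'E'
from h import *
f='wrist7.png'
e=pix2w(f,[(192,186),(327,186)],78); h=pix2w(f,[(256,65)],107)[0]; t=pix2w(f,[(169,126),(344,125)],107)
print('edge',e.round(1).tolist(),e.mean(0).round(1),np.linalg.norm(e[1]-e[0]))
v=e[1]-e[0]; print('y dir',np.degrees(np.arctan2(v[1],v[0])))
print('hole',h,'house front',t.round(1).tolist(),t.mean(0).round(1), 'pin top',pix2w(f,[(472,277)],95))
# module centre in tool frame from w5 (tool 613.9,244.3,-4.5 ;jaw30.7)
s=r.sense()
m=pix2w(f,[(200,206),(316,206),(312,285),(203,285)],163.3+11.5); print('mod now',m.round(1).tolist(),m.mean(0).round(1))
E
```

```text
edge [[572.3, -132.5, 78.0], [591.1, -17.1, 78.0]] [581.7 -74.8  78. ] 116.93494136332836
y dir 80.74580489149812
hole [491.62945449 -62.99217274 107.        ] house front [[521.0, -130.7, 107.0], [540.4, -7.5, 107.0]] [530.7 -69.1 107. ] pin top [[687.58619197  94.83498504  95.        ]]
mod now [[564.1, -103.5, 174.8], [573.6, -45.2, 174.8], [618.7, -52.3, 174.8], [609.0, -111.6, 174.8]] [591.3 -78.2 174.8]
```

```bash
python3 -m jog '[[-0.013,0,0.1,0,0,0],[-0.013,0,0.2,0,0,0],[-0.013,0,0.271,0,0,0],[-0.013,0,0.271,0,0,0],[-0.013,0,0.271,0,0,0],[-0.013,0,0.271,0,0,0],[-0.013,0,0.271,0,0,0]]' ; python3 -c "
from h import *
go(595.7,-78.8,95.5,80.8)
for n in ('wrist','scene','side'): snap(n,n+'8.png')
a=cv2.imread('pics/scene8.png'); b=cv2.imread('pics/side8.png')
cv2.imwrite('pics/s8c.png',cv2.resize(a[80:280,100:300],None,fx=3,fy=3,interpolation=2))
"
```

```text
time: 8.25
tool_pos: [596.9, -80.0, 98.1]
tcp_rot: [-180.0, 0.2, 170.9]
ft_force: [0.3, 0.4, -1.0]
finger_gap: 58.6
t 8.25 pos [596.9 -80.   98.1] rot [-1.7999e+02  1.6000e-01  1.7090e+02] F [ 0.3  0.4 -1. ] gap 58.6
row [0.006, 0.004, 0.01, -0.0, 0.001, 0.001]
```

View pics/wrist8.png

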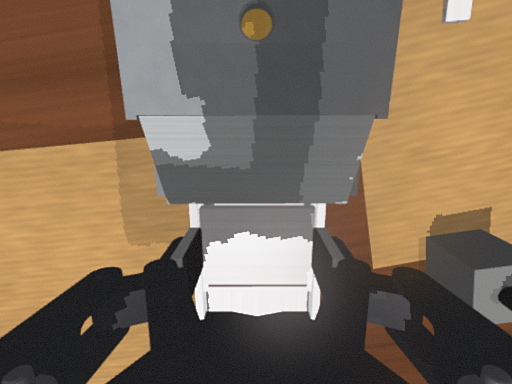

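View pics/s8c.png

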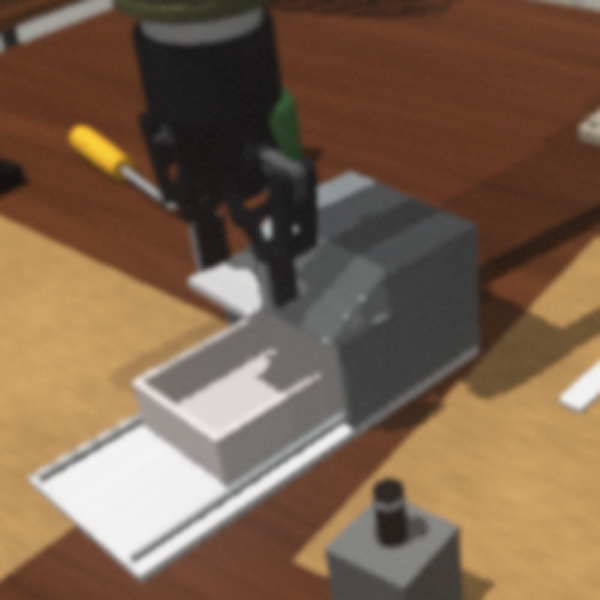

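The edge is now at row 203 (columns 166 to 353), and the module's rear edge at row 206. Checking the relative offset.

```bash
python3 - <<'E'
from h import *
f='wrist8.png'
e=pix2w(f,[(166,203),(353,203)],78); t=pix2w(f,[(127,118),(388,118)],107)
u=np.array([np.cos(np.radians(-9.2)),np.sin(np.radians(-9.2)),0])
m=pix2w(f,[(200,206),(316,206),(312,285),(203,285)],r.sense()['tool_pos'][2]+11.).mean(0)
print(e.round(1).tolist(),np.linalg.norm(e[1]-e[0]),t.round(1).tolist(),np.linalg.norm(t[1]-t[0]))
print('m',m,'off edge',(m-e.mean(0))@u,'off via front',(m-t.mean(0))@u-53, 'lat',(m-e.mean(0))@[-u[1],u[0],0], 'tool',r.sense()['tool_pos'])
print('hole',pix2w(f,[(256,24)],107))
go(595.7,-78.8,95.5,80.8)
E
```

```text
[[572.4, -134.0, 78.0], [591.0, -18.0, 78.0]] 117.47619254555143 [[521.1, -130.2, 107.0], [540.7, -8.1, 107.0]] 123.67208907189843
m [596.62667602 -79.52477729 108.26208006] off edge 15.28148356169265 off via front 13.51906875014248 lat -1.124139268671617 tool [596.39101957 -79.91874541  97.26208006]
hole [[491.90500449 -63.61184794 107.        ]]
t 8.4 pos [596.4 -79.9  97.3] rot [-1.7999e+02  9.0000e-02  1.7090e+02] F [-0.6 -0.9 -0.8] gap 58.2
row [0.003, 0.004, 0.007, -0.0, 0.0, 0.001]
```

```bash
python3 -m jog '[[0.006,0,0.004,0,0,0],[0.006,0,0.004,0,0,0],[0.006,0,0.004,0,0,0],[0.006,0,0.004,0,0,0]]' && python3 -m jog '[[0,0,0,0,0,0],[0,0,0,0,0,0],[0,0,0,0,0,0],[0,0,0,0,0,0],[0,0,0,0,0,0],[0,0,0,0,0,0]]' 1; python3 -c "
from h import *
for n in ('wrist','scene','side'): snap(n,n+'9.png')
a=cv2.imread('pics/scene9.png')
cv2.imwrite('pics/s9c.png',cv2.resize(a[80:280,100:300],None,fx=3,fy=3,interpolation=2))
"
```

```text
time: 8.8
tool_pos: [594.3, -79.6, 95.3]
tcp_rot: [-180.0, -0.0, 170.9]
ft_force: [0.5, 0.4, -0.5]
finger_gap: 58.8
time: 9.4
tool_pos: [594.4, -79.6, 95.3]
tcp_rot: [180.0, 0.0, 170.9]
ft_force: [-0.8, -0.6, 0.5]
finger_gap: 85.5
```

View pics/wrist9.png

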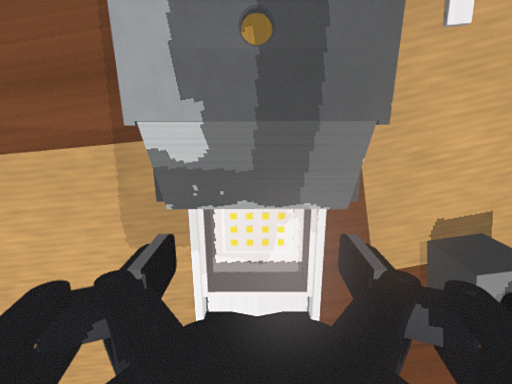

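View pics/s9c.png

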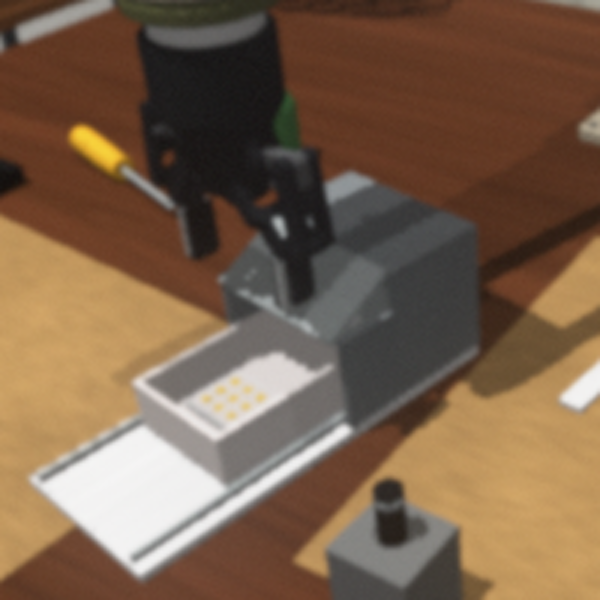

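The module has turned over: the wrist view shows the LED chips at (232–282, 215–243) and the scene view shows them in the tray. On to the pin.

```bash
python3 -c "
from h import *
go(687,99,150,80.9)"
```

```text
t 9.55 pos [594.3 -79.6  95.3] rot [-180.      0.    170.91] F [-0.6  0.4 -0.8] gap 85.5
row [-0.253, 0.764, -0.219, -0.0, 0.0, 0.0]
```

```bash
python3 -m jog '[[0,0,-0.2,0,0,0],[-0.05,0.15,-0.22,0,0,0],[-0.253,0.764,-0.219,0,0,0],[-0.253,0.764,-0.219,0,0,0],[-0.253,0.764,-0.219,0,0,0],[-0.253,0.764,-0.219,0,0,0],[-0.253,0.764,-0.219,0,0,0],[-0.253,0.764,-0.219,0,0,0],[-0.253,0.764,-0.219,0,0,0]]'; python3 -c "
from h import *
go(687,99,150,80.9)
snap('wrist','w10.png')
print(w2pix('w10.png',[[687,99,95],[687,99,60]]))"
```

```text
time: 10.45
tool_pos: [686.5, 97.3, 150.0]
tcp_rot: [-180.0, -0.0, 170.8]
ft_force: [0.7, -0.3, -0.1]
finger_gap: 85.4
t 10.45 pos [686.5  97.3 150. ] rot [-1.7997e+02 -2.0000e-02  1.7081e+02] F [ 0.7 -0.3 -0.1] gap 85.4
row [-0.001, 0.007, -0.0, -0.0, -0.0, -0.0]
[[259.29719977 209.28111997]
 [258.9995031  196.84451695]]
```

View pics/w10.png

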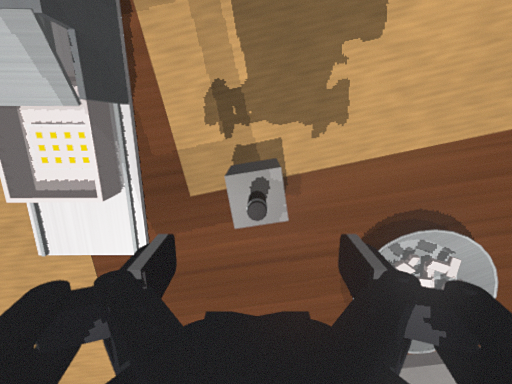

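The pin's top is at (257,210), within 2 px of the prediction, so it is at about (687,98). All 12 chips show in the tray.

```bash
python3 -c "
from h import *
print(pix2w('w10.png',[[257,210]],95))"; python3 -m jog '[[-0.001,0.003,0.17,0,0,0],[-0.001,0.003,0.344,0,0,0],[-0.001,0.003,0.344,0,0,0],[-0.001,0.003,0.344,0,0,0],[-0.001,0.003,0.344,0,0,0]]'; python3 -c "
from h import *
go(687,98,64,80.9)
snap('wrist','w11.png')"
```

```text
[[687.29388031  97.16139639  95.        ]]
time: 11.0
tool_pos: [689.2, 99.3, 67.5]
tcp_rot: [179.9, 0.2, 170.9]
ft_force: [0.7, 0.4, 0.7]
finger_gap: 85.6
t 11.0 pos [689.2  99.3  67.5] rot [179.95   0.24 170.87] F [0.7 0.4 0.7] gap 85.6
row [0.008, -0.007, 0.014, 0.0, 0.001, -0.0]
```

View pics/w11.png

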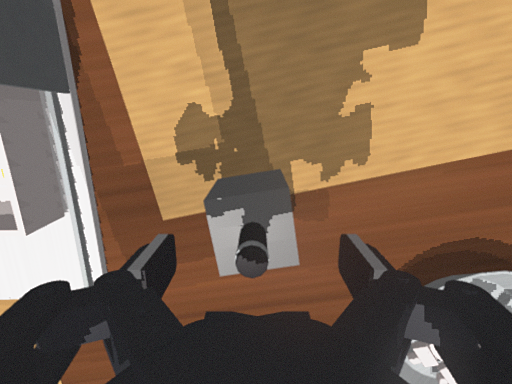

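```bash
python3 -c "
from h import *
print(pix2w('w11.png',[[252,263]],95))"; python3 -m jog '[[0,-0.004,0,0,0,0],[0,-0.004,0,0,0,0],[0,-0.004,0,0,0,0]]' && python3 -m jog '[[0,0,0,0,0,0],[0,0,0,0,0,0],[0,0,0,0,0,0],[0,0,0,0,0,0],[0,0,0,0,0,0],[0,0,0,0,0,0],[0,0,0,0,0,0],[0,0,0,0,0,0]]' 0.05 60;  python3 -c "
from h import *
go(687,98,64,80.9)
snap('wrist','w12.png')"
```

```text
[[688.06243508  97.06140982  95.        ]]
time: 11.35
tool_pos: [687.7, 98.8, 65.1]
tcp_rot: [180.0, 0.1, 170.9]
ft_force: [-0.0, -0.1, 0.2]
finger_gap: 85.5
time: 12.15
tool_pos: [687.3, 98.8, 64.1]
tcp_rot: [180.0, 0.0, 170.9]
ft_force: [0.4, 0.4, 0.5]
finger_gap: 13.7
t 12.15 pos [687.3  98.8  64.1] rot [1.8000e+02 1.0000e-02 1.7091e+02] F [0.4 0.4 0.5] gap 13.7
row [0.001, -0.003, 0.001, 0.0, 0.0, 0.0]
```

View pics/w12.png

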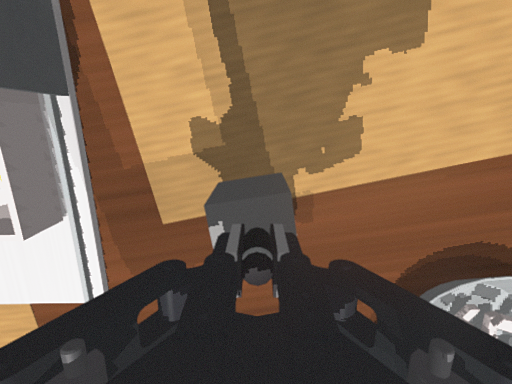

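The pin is held (gap 13.7 mm). Lifting it straight up.

```bash
python3 -m jog '[[0,0,-0.06,0,0,0],[0,0,-0.16,0,0,0],[0,0,-0.28,0,0,0],[0,0,-0.42,0,0,0],[0,0,-0.52,0,0,0],[0,0,-0.52,0,0,0],[0,0,-0.52,0,0,0]]';  python3 -c "
from h import *
go(492.5,-62.2,195,80.9)
snap('wrist','w13.png');snap('side','d13.png')
for n in ('d13',):
  a=cv2.imread('pics/%s.png'%n); cv2.imwrite('pics/d13c.png',cv2.resize(a[60:240,100:380],None,fx=2.8,fy=2.8,interpolation=2))
"
```

```text
time: 12.9
tool_pos: [687.7, 98.8, 195.7]
tcp_rot: [180.0, 0.1, 170.9]
ft_force: [-0.5, -0.4, -1.5]
finger_gap: 14.3
t 12.9 pos [687.7  98.8 195.7] rot [1.7997e+02 1.3000e-01 1.7091e+02] F [-0.5 -0.4 -1.5] gap 14.3
row [0.669, -0.759, 0.001, 0.0, 0.001, 0.0]
```

View pics/w13.png

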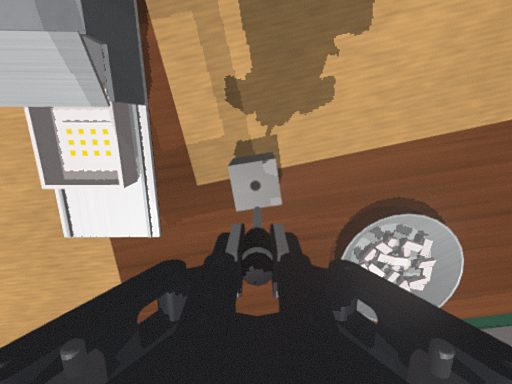

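View pics/d13c.png

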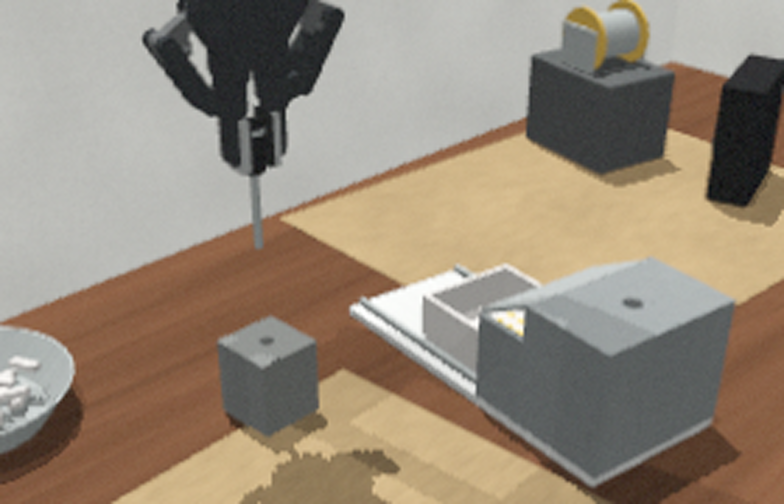

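```bash
python3 -m jog '[[0.669,-0.759,0.002,0,0,0],[0.669,-0.759,0.002,0,0,0],[0.669,-0.759,0.002,0,0,0],[0.669,-0.759,0.002,0,0,0],[0.669,-0.759,0.002,0,0,0],[0.669,-0.759,0.002,0,0,0],[0.669,-0.759,0.002,0,0,0],[0.669,-0.759,0.002,0,0,0],[0.669,-0.759,0.002,0,0,0]]';  python3 -c "
from h import *
go(492.2,-62.3,180,80.9)
p=r.sense()['tool_pos']
for n in ('wrist','scene','side'): snap(n,n+'14.png')
a=cv2.imread('pics/wrist14.png'); cv2.imwrite('pics/w14c.png',cv2.resize(a[130:290,170:350],None,fx=4,fy=3.7,interpolation=2))
a=cv2.imread('pics/scene14.png'); cv2.imwrite('pics/s14c.png',cv2.resize(a[80:230,140:300],None,fx=4,fy=4,interpolation=2))
a=cv2.imread('pics/side14.png'); cv2.imwrite('pics/d14c.png',cv2.resize(a[60:210,240:400],None,fx=4,fy=4,interpolation=2))
tip=[p[0],p[1],p[2]-59]
print('wrist tip,hole',w2pix('wrist14.png',[tip,[492.2,-62.3,107]]))
print('scene',w2pix('scene14.png',[tip,[492.2,-62.3,107]]),'side',w2pix('side14.png',[tip,[492.2,-62.3,107]]))
"
```

```text
time: 13.9
tool_pos: [492.8, -61.4, 193.4]
tcp_rot: [180.0, -0.0, 171.0]
ft_force: [0.1, 1.1, 0.2]
finger_gap: 14.4
t 13.9 pos [492.8 -61.4 193.4] rot [ 1.7998e+02 -1.0000e-02  1.7098e+02] F [0.1 1.1 0.2] gap 14.4
row [0.002, -0.004, 0.053, 0.0, -0.0, 0.0]
wrist tip,hole [[256.91496619 207.45290425]
 [255.81666405 197.24603649]]
scene [[223.00109234 140.34191338]
 [223.88950785 152.16199899]] side [[327.03856972 154.25129794]
 [325.89747374 166.969066  ]]
```

View pics/w14c.png

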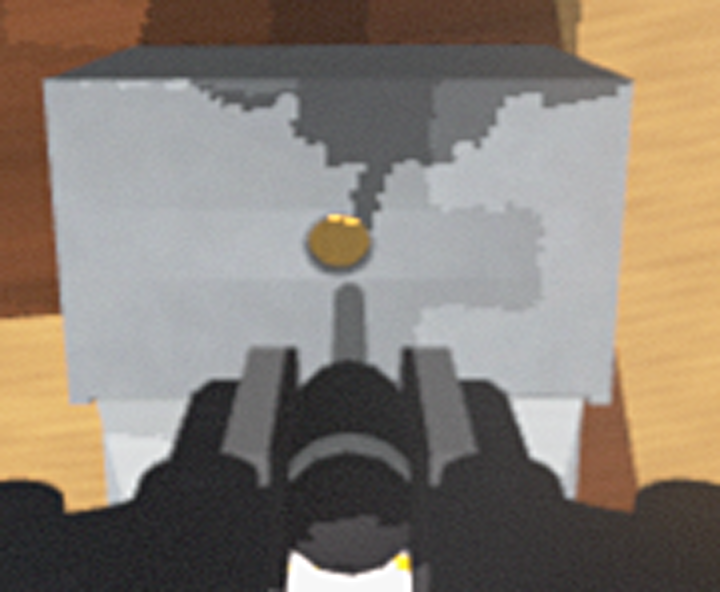

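View pics/s14c.png

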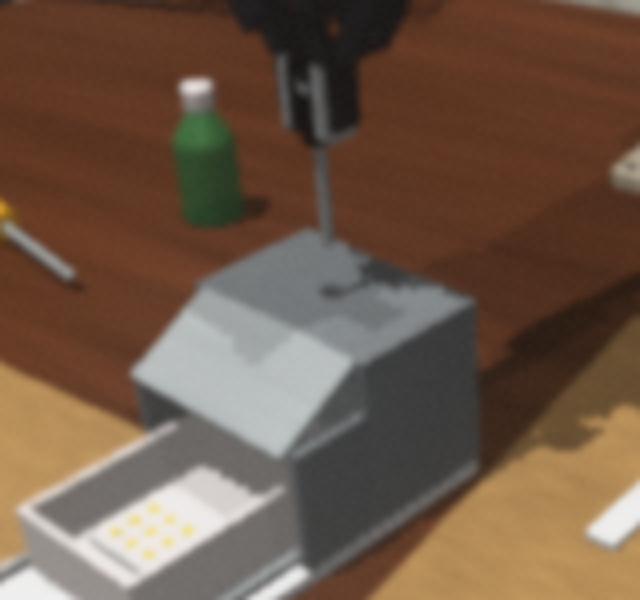

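View pics/d14c.png

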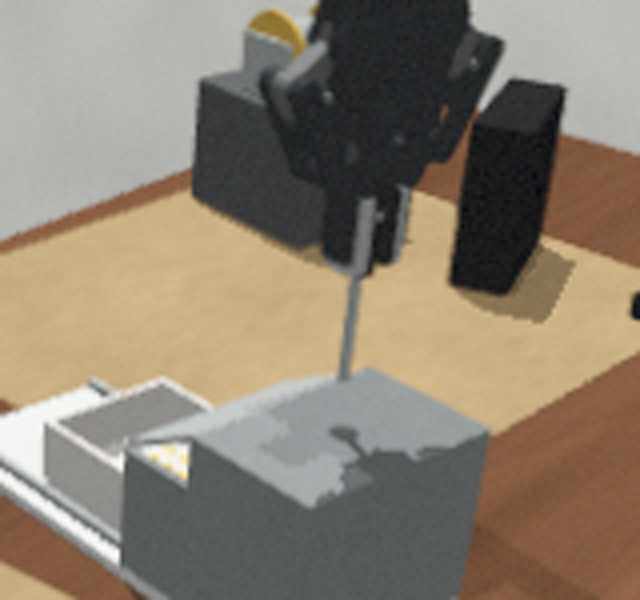

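```bash
python3 - <<'E'
from h import *
from scipy.optimize import least_squares
tip=np.array([492.8,-61.4,193.4-59])
obs={'wrist14.png':((257.2,207.6),(254.5,194.9)),'scene14.png':((221.8,140.2),(223.2,152.7)),'side14.png':((326.3,154.7),(326.5,168.3))}
def res(p,ks=obs):
    o=[]
    for k in ks:
        t,h=map(np.array,obs[k]); q=w2pix(k,[tip,[p[0],p[1],107]]); o+=list((q[1]-q[0])-(h-t))
    return o
for ks in (obs,['wrist14.png'],['scene14.png'],['side14.png']):
    f=least_squares(res,[492,-62],args=(ks,)); print(f.x.round(1),np.round(f.fun,1))
E
```

```text
[489.8 -63.1] [ 0.3  0.  -0.1 -1.3 -0.1 -0.6]
[489.7 -63.3] [-0.  0.]
[493.8 -59.7] [0. 0.]
[488.4 -61.3] [-0.  0.]
```

```bash
python3 -m jog '[[0.008,-0.005,0.04,0,0,0],[0.008,-0.005,0.08,0,0,0],[0.008,-0.005,0.08,0,0,0],[0.008,-0.005,0.08,0,0,0],[0.008,-0.005,0.08,0,0,0]]';  python3 -c "
from h import *
go(492.2,-62.3,180,80.9)
for n in ('wrist','scene','side'): snap(n,n+'15.png')
a=cv2.imread('pics/wrist15.png'); A=cv2.resize(a[150:250,210:310],None,fx=5,fy=5,interpolation=2)
a=cv2.imread('pics/scene15.png'); B=cv2.resize(a[110:190,180:260],None,fx=5,fy=5,interpolation=2)
a=cv2.imread('pics/side15.png'); C=cv2.resize(a[130:210,285:365],None,fx=5,fy=5,interpolation=2)
cv2.imwrite('pics/w15c.png',A); cv2.imwrite('pics/sd15c.png',np.hstack([B,C]))
"
```

```text
time: 14.55
tool_pos: [490.0, -63.2, 173.7]
tcp_rot: [-180.0, 0.0, 170.9]
ft_force: [-0.4, 0.5, -0.3]
finger_gap: 14.2
t 14.55 pos [490.  -63.2 173.7] rot [-1.800e+02  1.000e-02  1.709e+02] F [-0.4  0.5 -0.3] gap 14.2
row [-0.008, 0.005, -0.025, -0.0, 0.0, 0.0]
```

View pics/w15c.png

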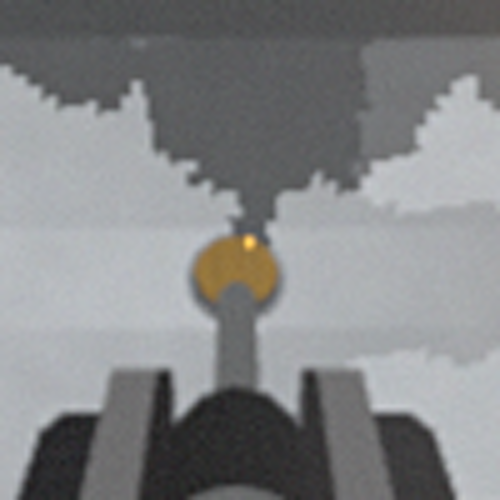

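View pics/sd15c.png

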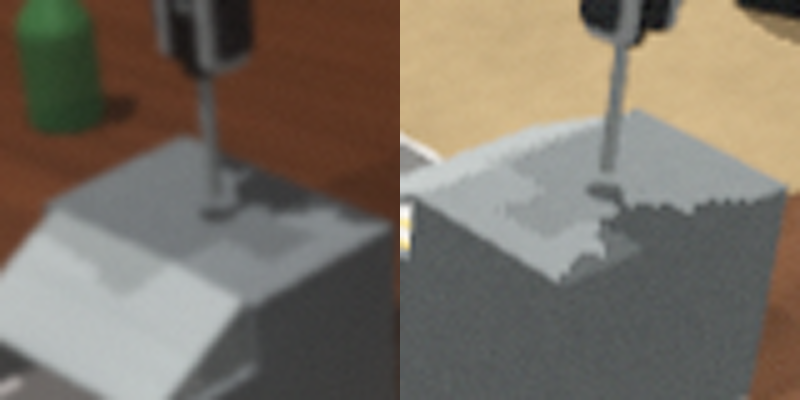

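The tip is centred on the hole in the wrist and side views, and about 1.5 px off in the scene view. I'll go in gently and watch the force.

```bash
python3 -m jog '[[0,0,0.03,0,0,0],[0,0,0.05,0,0,0],[0,0,0.07,0,0,0],[0,0,0.07,0,0,0],[0,0,0.07,0,0,0]]'; python3 -c "
from h import *
snap('scene','scene16.png'); snap('wrist','wrist16.png')
a=cv2.imread('pics/wrist16.png'); A=cv2.resize(a[150:250,210:310],None,fx=4,fy=4,interpolation=2)
a=cv2.imread('pics/scene16.png'); B=cv2.resize(a[110:190,180:260],None,fx=5,fy=5,interpolation=2)
cv2.imwrite('pics/c16.png',np.hstack([B,A]))
"
```

```text
time: 15.2
tool_pos: [489.7, -63.0, 155.7]
tcp_rot: [180.0, -0.0, 170.9]
ft_force: [0.5, -0.2, 0.2]
finger_gap: 14.4
```

View pics/c16.png

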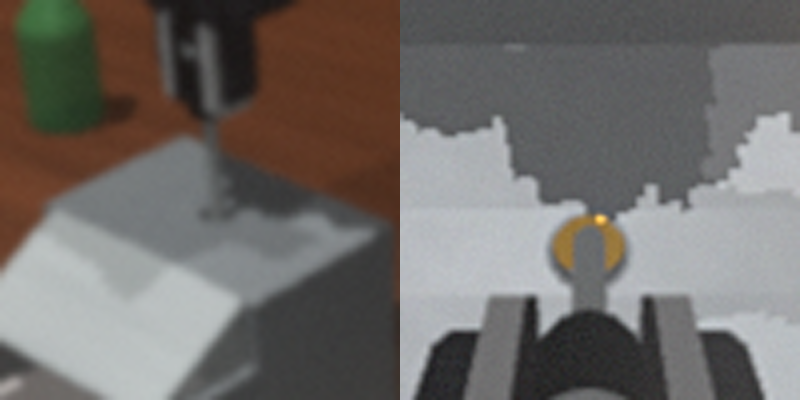

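The tip is inside the hole with no contact force. Pressing down.

```bash
python3 -m jog '[[0,0,0.03,0,0,0],[0,0,0.06,0,0,0],[0,0,0.08,0,0,0],[0,0,0.09,0,0,0],[0,0,0.094,0,0,0],[0,0,0.094,0,0,0]]'; python3 -c "
from h import *
snap('scene','scene17.png')"
```

```text
time: 15.9
tool_pos: [490.2, -63.2, 132.8]
tcp_rot: [-180.0, 0.0, 170.9]
ft_force: [0.3, 0.4, 5.3]
finger_gap: 14.4
```

View pics/scene17.png

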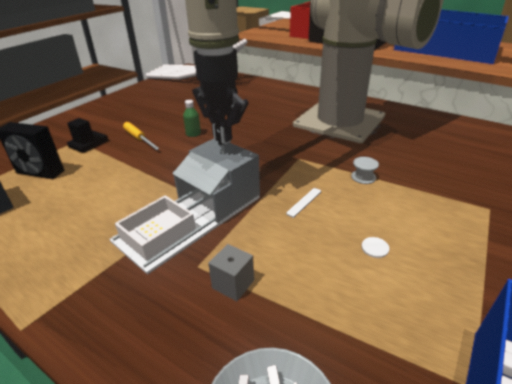

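The tray is fully out with the chips showing at (150,228). A loose pin in a 14 mm hole would lean, so I'll put it back in its stand at the pose it was taken from.

```bash
python3 -m jog '[[0,0,-0.08,0,0,0],[0,0,-0.2,0,0,0],[0,0,-0.29,0,0,0],[0,0,-0.29,0,0,0],[0,0,-0.29,0,0,0]]'; python3 -c "
from h import *
go(687.4,98.8,195,80.91)"
```

```text
time: 16.45
tool_pos: [489.7, -63.1, 204.5]
tcp_rot: [180.0, -0.0, 170.9]
ft_force: [0.6, -0.1, -0.8]
finger_gap: 14.3
t 16.45 pos [489.7 -63.1 204.5] rot [ 1.8000e+02 -1.0000e-02  1.7091e+02] F [ 0.6 -0.1 -0.8] gap 14.3
row [-0.678, 0.764, 0.038, 0.0, -0.0, -0.0]
```

```bash
python3 -m jog '[[-0.678,0.764,0,0,0,0],[-0.678,0.764,0,0,0,0],[-0.678,0.764,0,0,0,0],[-0.678,0.764,0,0,0,0],[-0.678,0.764,0,0,0,0],[-0.678,0.764,0,0,0,0],[-0.678,0.764,0.2,0,0,0],[-0.678,0.764,0.2,0,0,0],[-0.678,0.764,0.2,0,0,0],[-0.678,0.764,0.2,0,0,0]]' && python3 -m jog '[[0,0,0,0,0,0],[0,0,0,0,0,0],[0,0,0,0,0,0],[0,0,0,0,0,0],[0,0,0,0,0,0],[0,0,0,0,0,0]]'; python3 -c "
from h import *
go(687.4,98.8,132,80.91)
snap('wrist','w18.png')
a=cv2.imread('pics/w18.png'); cv2.imwrite('pics/w18c.png',cv2.resize(a[150:300,170:350],None,fx=4,fy=4,interpolation=2))
go(687.4,98.8,132,80.91)"
```

```text
time: 17.45
tool_pos: [687.7, 98.2, 156.9]
tcp_rot: [180.0, 0.1, 170.9]
ft_force: [-0.1, -0.1, 0.8]
finger_gap: 14.2
time: 18.05
tool_pos: [687.4, 98.7, 155.0]
tcp_rot: [-180.0, -0.0, 170.9]
ft_force: [0.1, -0.2, -0.5]
finger_gap: 13.9
t 18.05 pos [687.4  98.7 155. ] rot [-180.     -0.    170.91] F [ 0.1 -0.2 -0.5] gap 13.9
row [-0.0, 0.0, 0.092, -0.0, -0.0, -0.0]
t 18.1 pos [687.4  98.8 155. ] rot [-1.8000e+02 -1.0000e-02  1.7091e+02] F [ 0.8 -0.5 -0.9] gap 14.1
row [-0.0, 0.0, 0.092, -0.0, -0.0, 0.0]
```

View pics/w18c.png

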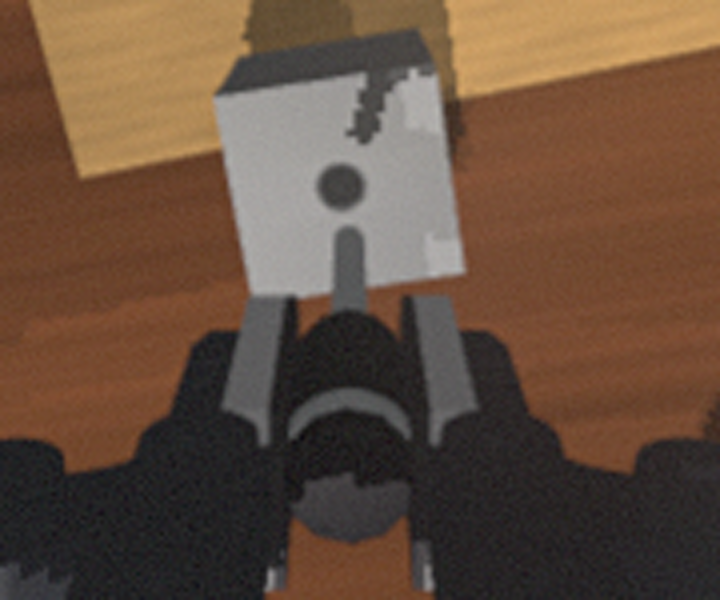

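```bash
python3 -c "
from h import *
a=w2pix('w18.png',[[687.4,98.8,96],[687.4,98.8,60],[687.4,97.8,60],[686.4,98.8,60]]); print(a, (a-[170,150])*4)"
```

```text
[[257.04051681 207.44488997]
 [257.03607699 195.15081717]
 [255.95395656 195.31740117]
 [256.86300579 194.10689843]] [[348.16206726 229.77955989]
 [348.14430797 180.60326869]
 [343.81582625 181.26960469]
 [347.45202316 176.42759374]]
```

The tip is at (257,208) and the stand's hole at (255.3,196.8). That puts the hole about 1.5 mm to −y and 1.2 mm to +x of the aim. I'll correct and lower in steps.

```bash
python3 -m jog '[[-0.005,-0.005,0.03,0,0,0],[-0.005,-0.005,0.08,0,0,0],[-0.005,-0.005,0.11,0,0,0],[-0.005,-0.005,0.11,0,0,0],[-0.005,-0.005,0.11,0,0,0]]'; python3 -c "
from h import *
snap('wrist','w19.png')
a=cv2.imread('pics/w19.png'); cv2.imwrite('pics/w19c.png',cv2.resize(a[150:300,170:350],None,fx=4,fy=4,interpolation=2))"
```

```text
time: 18.6
tool_pos: [688.0, 97.3, 126.7]
tcp_rot: [-180.0, -0.1, 170.9]
ft_force: [0.5, 0.1, -0.6]
finger_gap: 14.5
```

View pics/w19c.png

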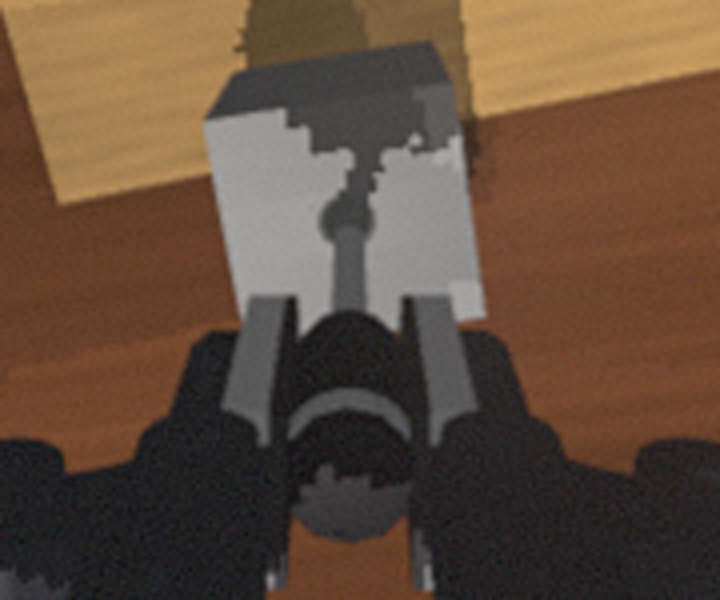

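```bash
python3 -m jog '[[0,0,0.03,0,0,0],[0,0,0.06,0,0,0],[0,0,0.06,0,0,0]]' && python3 -m jog '[[0,0,0.05,0,0,0],[0,0,0.1,0,0,0],[0,0,0.15,0,0,0],[0,0,0.183,0,0,0],[0,0,0.183,0,0,0],[0,0,0.183,0,0,0],[0,0,0.183,0,0,0]]'
```

```text
time: 18.95
tool_pos: [687.5, 97.2, 110.8]
tcp_rot: [-180.0, -0.1, 170.9]
ft_force: [-0.1, -0.2, -0.8]
finger_gap: 14.4
time: 19.65
tool_pos: [688.5, 97.3, 66.7]
tcp_rot: [-180.0, 0.0, 170.9]
ft_force: [1.2, -0.1, -0.1]
finger_gap: 14.4
```

Seated at about 1–2 mm above its rest height. Releasing it, then backing off straight up and away.

```bash
python3 -m jog '[[0,0,0,0,0,0],[0,0,0,0,0,0],[0,0,0,0,0,0],[0,0,0,0,0,0],[0,0,0,0,0,0],[0,0,0,0,0,0]]' 1 && python3 -m jog '[[0,0,-0.1,0,0,0],[0,0,-0.3,0,0,0],[0,0,-0.5,0,0,0],[0,0,-0.6,0,0,0],[0,0,-0.6,0,0,0],[0,0,-0.6,0,0,0]]'; python3 -c "
from h import *
for n in ('wrist','scene','side'): snap(n,n+'20.png')
a=cv2.imread('pics/scene20.png'); cv2.imwrite('pics/s20c.png',cv2.resize(a[130:310,100:400],None,fx=2.6,fy=2.6,interpolation=2))
"
```

```text
time: 20.25
tool_pos: [688.5, 97.3, 66.8]
tcp_rot: [-180.0, 0.0, 170.9]
ft_force: [0.4, 1.3, 0.1]
finger_gap: 85.2
time: 20.85
tool_pos: [688.9, 97.3, 217.8]
tcp_rot: [180.0, 0.1, 170.9]
ft_force: [-0.2, 0.2, -0.8]
finger_gap: 85.5
```

View pics/s20c.png

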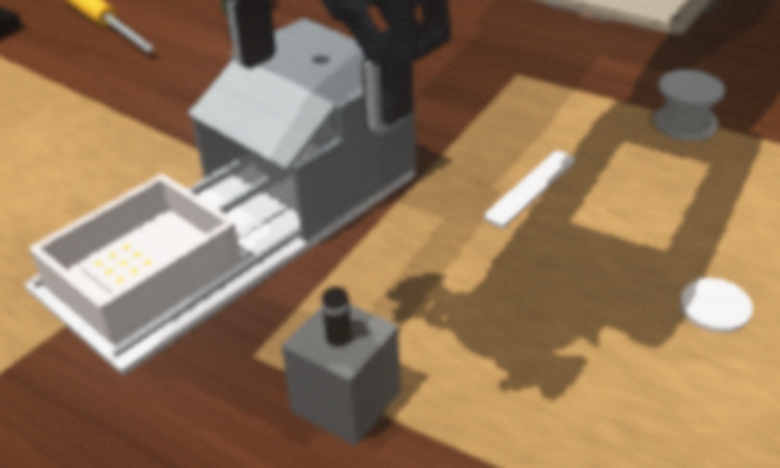

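View pics/wrist20.png

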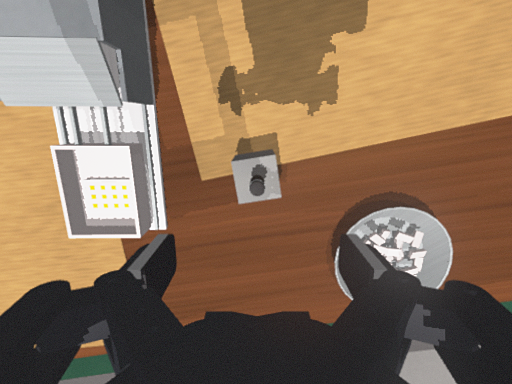

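View pics/side20.png

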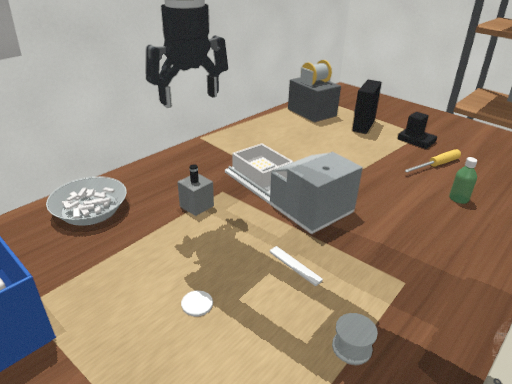

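All views agree. The tray is out with 12 chips up, the pin is back upright in its stand, and the disc and strip are where they were. I'll check how far the tray travelled, then hand in.

```bash
python3 - <<'E'
from h import *
a=pix2w('scene0.png',[np.array(p)/3+[100,130] for p in ((135,235),(217,290))],48)
b=pix2w('scene20.png',[np.array(p)/2.6+[100,130] for p in ((33,248),(104,305))],48)
print('travel',(b-a).round(1),np.linalg.norm((b-a).mean(0)))
r.hand_in(); print(r.sense()['time'])
E
```

```text
travel [[ 66.3 -13.    0. ]
 [ 67.4  -9.7   0. ]] 67.81851504635337
the job is handed in; nothing more can be done
the job is handed in; nothing more can be done
```

The module is turned over and lies LED side up in the tray. The release pin tripped the latch, and the tray sprang out. I handed the job in at about 21 s of the 62 s allowed.

- **Turning over:** I dropped the module level about 25 mm above the ramp's edge, with its centre 11 to 14 mm beyond it by the different camera estimates. After the drop the wrist camera showed all 12 chips up in the closed tray.
- **Latch:** I pushed the pin down the hole to about 33 mm below the mouth, with about 5 N at the wrist. I did not leave the pin in the hole; it is back upright in its stand.
- **Final check:** The chips are visible in the scene and wrist views. By eye, the round module and the strip have not moved. The gripper is open about 120 mm above the pin and touching nothing.

**What failed or disagreed:**
- **First grasp:** The fingers closed on top of the module and pressed on it with about 23 N. I reopened, went lower and gripped it properly; it had not moved noticeably.
- **Camera offset:** The scene and side cameras differed by about 5 mm, so I relied mainly on the wrist camera.
- **Tray travel:** It measured 68 mm in the scene view against 70 mm when fully out, which is within the calibration error.

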